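# Load the dry-block heater

## Task

Lift the folded cover off the dry-block heater and hang it astride the bar of the steel rail. Then take the insert with six small wells from the sloped stand and seat it flat and fully home in the heater's pocket. Lower both into place rather than dropping them, and leave the other insert and everything else on the bench where it stands.

Things in the scene. Friction and masses are not known exactly. Their poses are not given: they have to be found in the camera images.
- heater: Fixed white dry-block heater, 200 mm (x) by 150 mm (y), flat top 80 mm above the bench. Origin: on the bench under its centre. Heater, rail and stand each take any of three places side by side; heater and rail are turned up to 0.2 rad from the world axes.
- pocket (a point): Centre of the floor of the rectangular pocket in the heater's top, 20 mm to +x of the heater's centre, 60 mm above the bench. z up, x along the pocket's long side. Pocket 62.4 mm (x) by 42.4 mm (y), 20 mm deep below the heater's flat top, with a 45 degree lead-in 4 mm high and wide round its mouth.
- cover: Grey tent-like cover, 90 g, loose over the pocket (off by up to 10 mm, 0.2 rad). Flat strip 24 (x) by 90 (y), 3 mm thick; two 3 mm flaps splay down from its long edges to feet 72 mm apart, 51 mm below the strip's underside. Grip rib on top: 10 thick (x), 50 long (y), 25 mm tall. Origin: centre of the strip's underside (rib 3 to 28 mm above it). z up, y along the fold.
- rail_mid (a point): Middle of the horizontal bar of the fixed steel rail, on the bar's axis, 150 mm above the bench. y along the bar, z up. Bar 12 mm thick; round posts as thick 100 mm to either side; steel foot 100 (x) by 220 (y) by 6 mm. A cover hanging on the bar has its origin 6 mm above this point.
- stand: Fixed grey plastic draining stand, 190 mm wide (y). Its slope, 130 mm long, rises at 30 degrees towards the stand's +x, which points to the right (world -y, within 0.2 rad); its middle is 65 mm above the bench, and a lip 13 mm tall runs along its lower edge. Origin: on the bench under the slope's middle. Two inserts stand on it against the lip, side by side, 86 mm apart, in either order.
- insert_six: Aluminium heater insert with six small wells (13 mm, two rows of three): a block 60 (x) by 40 (y) by 48 mm (z), about 260 g. Origin: centre of its underside; z out of its wells. Starts on the slope, z tilted 30 degrees from vertical towards the left (world +y), x up the slope. Seated, its underside is on the pocket's floor and its top 28 mm above the heater's top.
- insert_two: Aluminium insert of the same outer size with two large wells (22 mm) in its top; same origin and axes. It stands beside the other on the slope and stays there.
- vial_a: Small capped glass vial, 24 mm wide, 60 mm tall, standing between the equipment. Origin: centre of its foot.
- vial_b: Another such vial, 24 mm wide, 60 mm tall. Origin: centre of its foot.
- wash_bottle: White plastic bottle, 64 mm wide, 160 mm tall. Origin: centre of its foot.
- reagent: Amber glass bottle, 60 mm wide, 130 mm tall. Origin: centre of its foot.
- beaker: Glass beaker, 64 mm wide, 70 mm tall. Origin: centre of its foot.
- marker: Black marker pen lying on the bench, 130 mm long, 14 mm thick. Origin: its underside, at mid length; x along it.
There are look-alikes about, which are no part of the job. Leave any red look-alike of the part that bears rail_mid alone.

How it is judged (in metres and radians):
On the way, in this order (a step that is already met when the one before it is completed fails the run):
1. the cover hangs astride the rail's bar, let go (x of cover in the frame of rail_mid between -0.01 and 0.01 m and y of cover in the frame of rail_mid between -0.055 and 0.055 m and z of cover in the frame of rail_mid between 0.002 and 0.011 m and angle between cover's own z axis and vertical below 0.35 rad and angle between the y axis of cover and the y axis of rail_mid, either way round below 0.2 rad and contact force between cover and rail above 0.15 N and contact force between the fingers and cover below 0.05 N and linear speed of cover below 0.03 m/s), for 0.3 s.
2. the six-well insert sits flat on the pocket's floor, let go (horizontal distance between insert_six and pocket below 0.003 m and z of insert_six in the frame of pocket between -0.003 and 0.0025 m and angle between insert_six's own z axis and vertical below 0.04 rad and angle between the x axis of insert_six and the x axis of pocket, either way round below 0.07 rad and contact force between the fingers and insert_six below 0.05 N and linear speed of insert_six below 0.03 m/s), for 0.2 s.
At the end, for the whole second after the job is handed in: Cover at rest on the bar: origin within 10 mm across, 55 mm along and 2-11 mm above the bar's middle, tilt < 0.35 rad, fold within 0.2 rad of the bar. Six-well insert in the pocket: within 3 mm of centre, < 2.5 mm off the floor, tilt < 0.04, square within 0.07 rad. Both let go, still (all of step 1 and all of step 2); the robot touches nothing.
It fails at once if the insert is dropped (falls free faster than 0.5 m/s) (contact force between the fingers and insert_six below 0.05 N and linear speed of insert_six above 0.5 m/s).
It fails at once if the cover is dropped (falls free faster than 0.6 m/s) (contact force between the fingers and cover below 0.05 N and linear speed of cover above 0.6 m/s).
It fails at once if the other insert is moved more than 15 mm (distance of insert_two from where it was at the start of the episode above 0.015 m).
It fails at once if a bystander on the bench is moved more than 30 mm or knocked over (distance of any of vial_a, vial_b, wash_bottle, reagent, beaker, marker from where it was at the start of the episode above 0.03 m or angle between any of vial_a, vial_b, wash_bottle, reagent, beaker's own z axis and vertical above 0.6 rad).
It also fails if it takes over 67 s, if anything falls off the work surface, if the arm or the gripper's body presses on something with over 40 N, if the wrist force passes 120 N, or if a joint passes its speed limit or range.

## Robot

A 7-joint arm with a two-finger parallel gripper is mounted at the origin on the work surface. World frame = base frame: x ahead of the robot, y to its left, z up, the work surface at z = 0. Lengths are in mm, angles in rad, forces in N, time in s.
With the tool pointing down it reaches from about 400 to 875 mm from the base axis. Payload 6.5 kg.
Tool frame: the origin (TCP) lies at the very end of the fingers, on their centre line; the grasp point (between the pads) lies 19 mm behind it; z points along the fingers, y is the line along which they close (so a half turn about z gives the same grasp; the last joint's range is limited). The gripper opens to 88 mm and grips with 3 to 60 N. Pads are 18 mm wide; open, the fingers measure 123 mm over their backs; the gripper's body (75 mm by 187 mm) begins 45 mm behind the grasp point.
Start: joints at [1.079, 0.536, -0.004, 1.538, 0.003, 1.067, -0.071], TCP at [268.477, -591.954, 238.716] pointing down, gripper open.
Joint ranges: [-2.7, 2.7], [-0.37, 2.16], [-1.27, 1.26], [0.24, 2.4], [-1.31, 4.45], [0.19, 1.91], [-2.76, 2.76]. Speed limits (rad/s): [2.39, 2.39, 3.14, 3.14, 3.14, 3.14, 3.14].

## Interface

Orientations are given as a unit quaternion [x, y, z, w].
In Python, from cell import readout, imaging, manip gives the robot as it stands.
- The arm moves only by the shell command python3 -m jog 'ROWS' [FORCE]. ROWS is JSON, a list that holds one entry, the list of rows, each a list of 7 numbers: the finger opening in m, from 0 to 0.0881, then the shift along the tool's x, y, z in m, then the turn, a rotation vector about the tool's x, y, z in degrees. In form: [[[jaw, tx, ty, tz, ax, ay, az], ...]]. A call has 1 to 12 rows; each row is the pose to reach, as a shift and turn from the pose commanded when the call began, along the tool's axes at that moment; what a row does not reach only later rows make up. A row lasts 1/10 s, in which the tool goes at most 50 mm and 8.59 degrees, less where a joint would pass 70% of its speed; a pose out of reach is approached as far as the arm can. A call with a gripper value outside its range is refused whole. The fingers move at their own pace and stop on an object; FORCE is the grip in N (left out, the last holds). Time passes only in rows, so rows that repeat a pose let the fingers close. It gives the time, the measured TCP pose, the force, the opening and the grip force at its end, in the units of the state.
- readout.get_obs(): the state, without advancing time (a new reading comes with each control period).
- imaging.camera(name): name is "side" or "top"; returns (picture, depth): 384x512x3 uint8, red, green, blue; 384x512 float32, mm along the optical axis (not along the pixel's ray), 0 where there is no reading.
- imaging.calibration(name): a dict with "mtx" (3x3 intrinsics, pixels), "R" (3x3) and "t" (3): a world point X has camera coordinates R X + t. Camera axes: x right, y down, z forward; pixel columns grow to the right and rows downward; lengths in mm; the calibration is good to about 2 mm. A picture is of the moment at which its call begins. calibration takes no time and is no camera call.
- manip.hand_in(): hands the job in; it is judged then, once.
The state is a dict: "clock": time; "qpos": joint angles; "dq": joint speeds; "joint_efforts": joint torques, N m; "tcp_pos": TCP position; "eef_rot": TCP orientation; "force": force on the tool from outside, world axes, zero at the start; "ft_torque": the same for the moment, N m; "finger_gap": finger opening in mm; "finger_force": force on a finger pad.
Only numpy, scipy, OpenCV 4.12 (cv2) and the standard library are available. Lean on these libraries where they do the work, as an engineer would, in place of code of your own. Each camera call takes 0.05 s, during which the arm holds its last target. There are 200 camera calls.

## Working session

There is one attempt and no reset: what is moved stays moved. The work goes in short steps, Python scripts to look and compute and a shell command to move; the robot and the scene stay as the last step left them, time stands still between calls to the robot, and variables do not carry over. Pictures are saved under pics/ and viewed, at most 11 in all, crops included, and the job is handed in when it is done.

```bash
mkdir -p pics; ls; cat > h.py <<'E'
import numpy as np, cv2
from cell import readout, imaging, manip
from scipy.spatial.transform import Rotation as Ro
def snap(n,tag):
    p,d=imaging.camera(n); np.savez(f'pics/{tag}.npz',p=p,d=d); cv2.imwrite(f'pics/{tag}.png',p[...,::-1]); return p,d
def world(n,d):
    c=imaging.calibration(n);K=np.array(c['mtx']);R=np.array(c['R']);t=np.array(c['t']).ravel()
    v,u=np.mgrid[:d.shape[0],:d.shape[1]]
    P=np.stack([(u-K[0,2])/K[0,0]*d,(v-K[1,2])/K[1,1]*d,d],-1)
    return (P-t)@R
E
python3 - <<'E'
from h import *
for n in('top','side'):
    p,d=snap(n,n+'0')
    c=imaging.calibration(n); print(n,c)
    cv2.imwrite(f'pics/{n}0b.png',cv2.resize(p[...,::-1],(800,600),interpolation=cv2.INTER_CUBIC))
print(readout.get_obs())
E
```

```text
pics
top {'mtx': array([[489.95447062,   0.        , 256.63681819],
       [  0.        , 489.95447062, 198.00281106],
       [  0.        ,   0.        ,   1.        ]]), 'R': array([[-1.38336364e-02, -9.99903403e-01, -1.34751440e-03],
       [-9.95998021e-01,  1.38985864e-02, -8.82880084e-02],
       [ 8.82982086e-02,  1.20777463e-04, -9.96094078e-01]]), 't': array([ -19.54673018,  548.09493566, 1418.78328077])}
side {'mtx': array([[419.17117559,   0.        , 256.62233404],
       [  0.        , 419.17117559, 194.59397975],
       [  0.        ,   0.        ,   1.        ]]), 'R': array([[-0.98969691, -0.14315899,  0.00235197],
       [-0.10242188,  0.69640054, -0.71030701],
       [ 0.10004892, -0.70322954, -0.70388808]]), 't': array([ 510.84523228,  131.44753612, 1350.22737009])}
{'clock': 0.1, 'qpos': array([ 1.07877158,  0.53709887, -0.00443806,  1.53876635,  0.00260202,
        1.06728825, -0.07119816]), 'dq': array([-0.00046436, -0.00204163,  0.00134384, -0.0023263 ,  0.00026692,
       -0.00139397,  0.00085351]), 'joint_efforts': array([ 2.32764229e-03, -5.72079813e+01,  9.93626006e-01, -2.52232665e+01,
       -5.61495207e-02,  1.34143839e-02,  5.50099537e-05]), 'tcp_pos': array([ 268.25652122, -591.45755609,  237.92431315]), 'eef_rot': array([ 9.77411537e-01,  2.11343516e-01, -2.21057806e-04, -7.45449400e-04]), 'force': array([ 0.76024169, -0.23850003, -0.42587116]), 'ft_torque': array([-0.019441  ,  0.01017725,  0.03802513]), 'finger_force': 0.0, 'finger_gap': 88.28069520710416}
```

View pics/top0b.png

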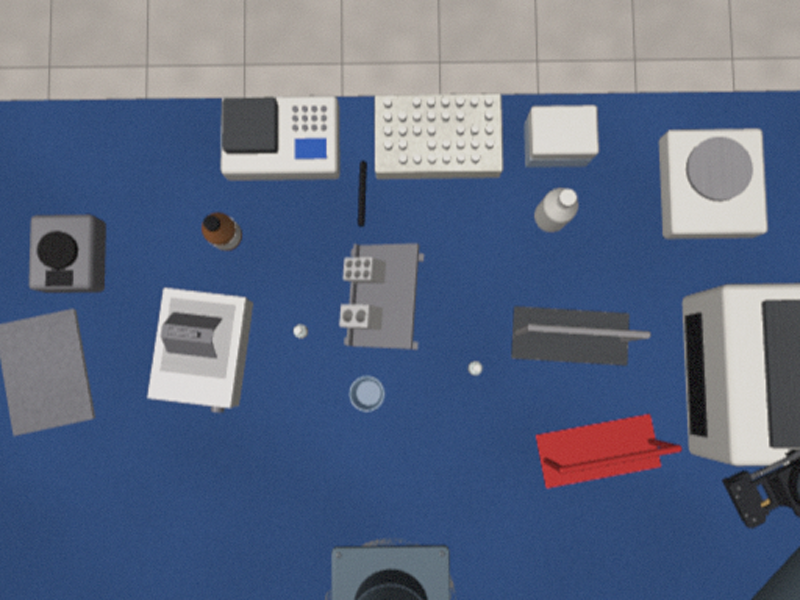

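View pics/side0b.png

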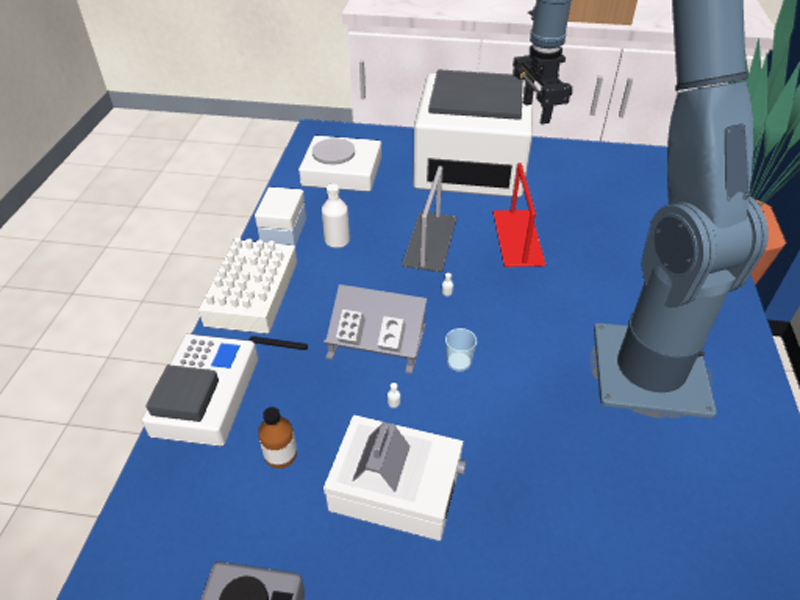

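The steel rail (grey, top ~(580,332), side ~(430,215)) is the target. The red one at top (607,450) is the look-alike. The heater is at top (200,347) with the cover over its pocket at (190,333). The stand has the six-well insert at (358,268) and the two-well insert at (354,316). I'll confirm both in an enlarged crop and measure from depth.

```bash
cat > meas.py <<'E'
from h import *
def rect(W,m):
    pts=W[m][:,:2].astype(np.float32); return cv2.minAreaRect(pts)
def comp(m,seed):
    m=cv2.morphologyEx(m.astype(np.uint8),cv2.MORPH_OPEN,np.ones((2,2),np.uint8))
    n,l,s,c=cv2.connectedComponentsWithStats(m)
    k=1+np.argmin([np.hypot(*(np.array(c[i])-seed)) if s[i,4]>15 else 1e9 for i in range(1,n)])
    return l==k
E
python3 - <<'E'
from meas import *
for n in ('top','side'):
    f=np.load(f'pics/{n}0.npz');p,d=f['p'],f['d'];W=world(n,d);Z=W[...,2];ok=d>0
    s=.64
    seeds=dict(heater=(200,347),rib=(190,335),bar=(580,332)) if n=='top' else dict(heater=(395,470),rib=(385,445),bar=(432,200))
    rng=dict(heater=(75,85),rib=(140,175),bar=(140,166))
    for k in seeds:
        m=comp(ok&(Z>rng[k][0])&(Z<rng[k][1]),np.array(seeds[k])*s)
        q=W[m]
        c=q.mean(0); u=np.linalg.svd((q-c)[:,:2],full_matrices=False)[2][0]
        print(n,k,m.sum(),'mean',c.round(1),'zmed',np.median(q[:,2]).round(1),'rect',[np.round(a,1) for a in rect(W,m)],'pca deg',np.degrees(np.arctan2(u[1],u[0])).round(1))
    sl=(slice(95,170),slice(85,175)) 
f=np.load('pics/top0.npz');p,d=f['p'],f['d']
a=cv2.resize(p[150:225,205:280,::-1],(400,400),interpolation=cv2.INTER_CUBIC)
b=cv2.resize(p[178:268,85:175,::-1],(400,400),interpolation=cv2.INTER_CUBIC)
cv2.imwrite('pics/crop1.png',np.hstack([a,b]))
E
```

```text
top heater 2589 mean [465.8 333.2  86.8] zmed 79.9 rect [array([454.6, 204.1]), array([467.8, 205.5]), np.float64(82.3)] pca deg 160.8
top rib 77 mean [496.9 338.  168.2] zmed 157.1 rect [array([464.7, 169.9]), array([404.2,  12.2]), np.float64(79.1)] pca deg 78.8
top bar 355 mean [ 492.6 -353.6  133.6] zmed 154.1 rect [array([ 479.3, -261.9]), array([ 52.1, 480.9]), np.float64(7.9)] pca deg -91.9
side heater 2965 mean [467.3 359.9  81.6] zmed 78.6 rect [array([481.2, 578.9]), array([699.1, 213. ]), np.float64(88.5)] pca deg 168.1
side rib 100 mean [497.2 351.  148.3] zmed 153.3 rect [array([496.4, 342.9]), array([62.4,  8.9]), np.float64(82.5)] pca deg 81.7
side bar 115 mean [ 493.6 -371.4  120.4] zmed 150.0 rect [array([453.3, 186.7]), array([  36.7, 1494.8]), np.float64(3.9)] pca deg 93.3
```

View pics/crop1.png

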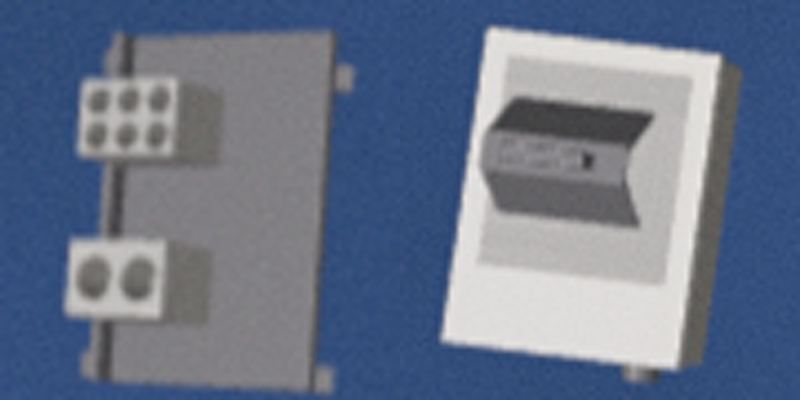

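The crop confirms it: the six-well insert is upper-left at crop (128,117), the two-well at (115,278), and the cover's rib runs along world y at about crop (545,155). I'll refine with robust masks and corner rays.

```bash
cat >> h.py <<'E'
def rayplane(n,uv,pt,nrm):
    c=imaging.calibration(n);K=np.array(c['mtx']);R=np.array(c['R']);t=np.array(c['t']).ravel()
    C=-R.T@t; uv=np.atleast_2d(uv); D=np.c_[(uv-[K[0,2],K[1,2]])/K[0,0],np.ones(len(uv))]@R
    return C+D*(((np.array(pt)-C)@nrm)/(D@nrm))[:,None]
E
python3 - <<'E'
from h import *
f=np.load('pics/top0.npz');p,d=f['p'],f['d'];W=world('top',d)
fs=np.load('pics/side0.npz');ds=fs['d'];Ws=world('side',ds)
def box(W,d,x,y,z):
    m=(d>0)
    for i,r in enumerate((x,y,z)): m&=(W[...,i]>r[0])&(W[...,i]<r[1])
    return W[m]
def cr(xy,s,o): return np.array(o)+(np.array(xy,float)+.5)/s-.5
H=rayplane('top',cr([(87,27),(323,55),(280,368),(42,343)],400/90,(85,178)),[0,0,80],[0,0,1])
print('heater',H.round(1).tolist(),'c',H.mean(0).round(1),'edges',[(np.linalg.norm(e).round(1),np.degrees(np.arctan2(e[1],e[0])).round(1)) for e in np.roll(H,-1,0)-H])
def line(q,t):
    c=np.median(q,0);v=cv2.fitLine(q[:,:2].astype(np.float32),cv2.DIST_HUBER,0,.01,.01).ravel()
    if v[1]<0:v[:2]*=-1
    a=(q[:,:2]-v[2:])@v[:2]; e=np.percentile(a,[1,99]); lo,hi=v[2:]+e[:,None]*v[:2]
    print(t,len(q),'z',np.percentile(q[:,2],[5,50,95]).round(1),'ang',np.degrees(np.arctan2(v[1],v[0])).round(2),'len',(e[1]-e[0]).round(1),'mid',((lo+hi)/2).round(1))
for n,w,dd in(('top',W,d),('side',Ws,ds)):
    line(box(w,dd,(440,560),(270,410),(154,175)),n+' rib')
    line(box(w,dd,(440,560),(270,410),(126,175)),n+' ribstrip')
    line(box(w,dd,(420,580),(-500,-220),(140,170)),n+' bar')
    # slope plane
    q=box(w,dd,(440,640),(-60,60),(40,110)); 
    b=None;rng=np.random.default_rng(0);best=0
    for _ in range(600):
        a=q[rng.choice(len(q),3,False)];nn=np.cross(a[1]-a[0],a[2]-a[0]);L=np.linalg.norm(nn)
        if L<100: continue
        nn/=L;nn*=np.sign(nn[2])
        if not .8<nn[2]<.92: continue
        k=abs((q-a[0])@nn)<2
        if k.sum()>best:best=k.sum();b=k
    q=q[b];c0=q.mean(0);nn=np.linalg.svd(q-c0,full_matrices=False)[2][2];nn*=np.sign(nn[2])
    print(n,'slope',best,c0.round(1),nn.round(3),'tilt',np.degrees(np.arccos(nn[2])).round(1),'dir',np.degrees(np.arctan2(nn[1],nn[0])).round(1))
    if n=='top':
        for t,xy in(('six',[(82,78),(180,77),(178,158),(78,158)]),('two',[(70,239),(168,240),(164,320),(64,317)])):
            T=rayplane('top',cr(xy,400/75,(205,150)),c0+48*nn,nn)
            e=np.roll(T,-1,0)-T
            print(t,'top c',T.mean(0).round(1),'bot c',(T.mean(0)-48*nn).round(1),'edge',np.linalg.norm(e,axis=1).round(1),'dirs',[x.round(2).tolist() for x in e/np.linalg.norm(e,axis=1)[:,None]])
E
```

```text
heater [[589.7, 405.1, 80.0], [569.6, 254.2, 80.0], [371.7, 280.5, 80.0], [389.4, 430.8, 80.0]] c [480.1 342.7  80. ] edges [(np.float64(152.2), np.float64(-97.6)), (np.float64(199.7), np.float64(172.4)), (np.float64(151.3), np.float64(83.3)), (np.float64(201.9), np.float64(-7.3))]
top rib 63 z [155.1 159.1 162.7] ang 82.64 len 50.4 mid [501.1 346. ]
top ribstrip 341 z [127.9 134.2 160.2] ang 82.64 len 88.7 mid [500.4 346.6]
top bar 357 z [149.4 155.  159.6] ang 85.74 len 205.3 mid [ 494.  -346.2]
top slope 935 [551.4  -8.9  74.5] [0.038 0.498 0.866] tilt 30.0 dir 85.6
six top c [617.3  50.3  93. ] bot c [615.5  26.4  51.4] edge [62.1 42.8 63.2 43.2] dirs [[-0.08, -0.86, 0.5], [-1.0, 0.03, 0.02], [0.08, 0.86, -0.5], [1.0, -0.06, -0.01]]
two top c [532.   57.9  92.4] bot c [530.1  34.   50.8] edge [61.9 41.8 63.1 41.7] dirs [[-0.07, -0.86, 0.5], [-1.0, 0.06, 0.01], [0.07, 0.86, -0.5], [1.0, -0.08, 0.0]]
side rib 72 z [154.5 156.7 160.3] ang 84.16 len 47.8 mid [499.9 348.5]
side ribstrip 330 z [128.  133.4 157.9] ang 78.66 len 89.0 mid [496.4 349.3]
side bar 118 z [147.7 153.2 156.8] ang 85.86 len 205.2 mid [ 493.1 -340.2]
side slope 649 [547.6  -8.1  73.1] [0.057 0.497 0.866] tilt 30.0 dir 83.5
```

```bash
cat >> h.py <<'E'
def frame(yaw,nrm=(0,0,1)):
    z=-np.array(nrm,float);z/=np.linalg.norm(z);a=np.radians(yaw);x=np.array([np.cos(a),np.sin(a),0]);x-=z*(x@z);x/=np.linalg.norm(x)
    return np.c_[x,np.cross(z,x),z]
def go(tcp,yaw,nrm=(0,0,1)):
    o=readout.get_obs();R=Ro.from_quat(o['eef_rot']).as_matrix()
    print('at',o['tcp_pos'].round(1),'t',o['clock'],'| shift m',(R.T@(np.array(tcp)-o['tcp_pos'])/1000).round(4),'turn deg',np.degrees(Ro.from_matrix(R.T@frame(yaw,nrm)).as_rotvec()).round(2))
E
python3 - <<'E'
from h import *
f=np.load('pics/top0.npz');d=f['d'];W=world('top',d)
q=W[200:280,440:500];print('oven',np.percentile(q[...,2],90),q[q[:,:,2]>150].min(0))
go((480,-200,320),82.7)
go((500.5,346.6,260),82.7)
E
```

```text
oven 217.9978210836428 [ 314.15602453 -644.68439609  150.03285957]
at [ 268.3 -591.5  237.9] t 0.1 | shift m [ 0.3545 -0.2691 -0.0817] turn deg [-8.00e-02 -4.00e-02 -5.83e+01]
at [ 268.3 -591.5  237.9] t 0.1 | shift m [ 0.599  -0.7583 -0.021 ] turn deg [-8.00e-02 -4.00e-02 -5.83e+01]
```

```bash
python3 -m jog '[[[0.05,0,0,-0.04,0,0,0],[0.05,0,0,-0.08,0,0,0],[0.05,0.03,-0.03,-0.08,0,0,-8],[0.05,0.06,-0.06,-0.08,0,0,-16],[0.05,0.09,-0.09,-0.08,0,0,-24],[0.05,0.13,-0.12,-0.08,0,0,-32],[0.05,0.17,-0.15,-0.08,0,0,-40],[0.05,0.21,-0.18,-0.08,0,0,-48],[0.05,0.25,-0.21,-0.08,0,0,-54],[0.05,0.29,-0.24,-0.08,0,0,-58.3],[0.05,0.32,-0.26,-0.08,0,0,-58.3],[0.05,0.354,-0.269,-0.08,0,0,-58.3]]]' && python3 -c "
from h import *
go((500.5,346.6,220),82.7)"
```

```text
clock: 1.3
tcp_pos: [479.7, -198.3, 318.7]
eef_rot: [0.75, 0.661, -0.0, -0.0]
force: [1.1, -1.5, 0.6]
finger_gap: 50.2
finger_force: 0.0
at [ 479.7 -198.3  318.7] t 1.3 | shift m [ 0.5432 -0.0476  0.0987] turn deg [-0.05  0.01  0.1 ]
```

```bash
python3 -m jog '[[[0.05,0.05,-0.004,0,0,0,0],[0.05,0.1,-0.008,0,0,0,0],[0.05,0.15,-0.012,0,0,0,0],[0.05,0.2,-0.016,0,0,0,0],[0.05,0.25,-0.02,0,0,0,0],[0.05,0.3,-0.024,0,0,0,0],[0.05,0.35,-0.028,0,0,0,0],[0.05,0.4,-0.032,0.02,0,0,0],[0.05,0.45,-0.037,0.04,0,0,0],[0.05,0.5,-0.043,0.06,0,0,0],[0.05,0.543,-0.0476,0.08,0,0,0],[0.05,0.543,-0.0476,0.098,0,0,0]]]' && python3 -m jog '[[[0.04,0,0,0,0,0,0],[0.04,0,0,0,0,0,0]]]' && python3 -c "
from h import *
go((500.5,346.6,136.5),82.7)
p,d=snap('top','t1'); a=p[178:268,85:175,::-1]; b=snap('side','s1')[0][250:340,190:310,::-1]
cv2.imwrite('pics/c2.png',np.hstack([cv2.resize(a,(400,400)),cv2.resize(b,(400,400))]))"
```

```text
clock: 2.5
tcp_pos: [499.3, 350.3, 219.9]
eef_rot: [0.749, 0.663, 0.001, -0.002]
force: [0.3, 0.0, 0.2]
finger_gap: 49.9
finger_force: 0.0
clock: 2.7
tcp_pos: [501.5, 343.0, 220.4]
eef_rot: [0.751, 0.661, -0.001, 0.0]
force: [-0.0, 0.2, 0.1]
finger_gap: 40.3
finger_force: 0.0
at [501.5 343.  220.4] t 2.7 | shift m [ 0.0036 -0.0014  0.0839] turn deg [-0.04  0.09 -0.02]
```

View pics/c2.png

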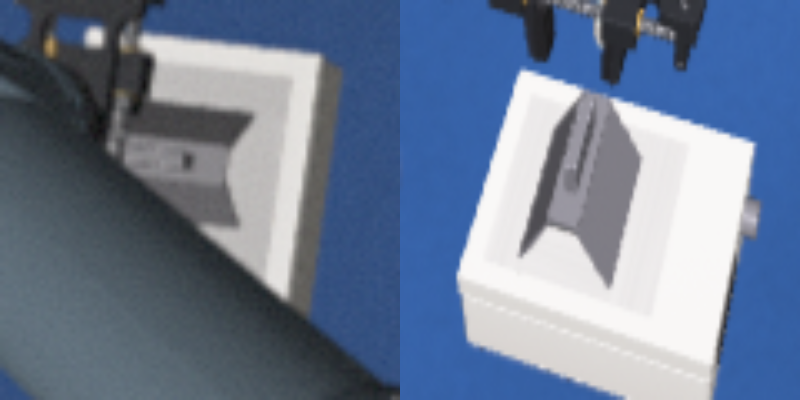

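The crop shows the cover undisturbed, with the rib at the left crop (~(165,155)) and the fingers above it. I'll descend, close and lift.

```bash
python3 -m jog '[[[0.04,0.003,-0.001,0.03,0,0,0],[0.04,0.003,-0.001,0.055,0,0,0],[0.04,0.003,-0.001,0.07,0,0,0],[0.04,0.003,-0.001,0.08,0,0,0],[0.04,0.003,-0.001,0.083,0,0,0],[0.04,0.003,-0.001,0.083,0,0,0]]]' && python3 -m jog '[[[0.02,0,0,0,0,0,0],[0.004,0,0,0,0,0,0],[0.004,0,0,0,0,0,0],[0.004,0,0,0,0,0,0],[0.004,0,0,0,0,0,0],[0.004,0,0,0,0,0,0]]]' 20 && python3 -m jog '[[[0.004,0,0,-0.01,0,0,0],[0.004,0,0,-0.025,0,0,0],[0.004,0,0,-0.045,0,0,0],[0.004,0,0,-0.065,0,0,0],[0.004,0,0,-0.085,0,0,0],[0.004,0,0,-0.105,0,0,0],[0.004,0,0,-0.12,0,0,0],[0.004,0,0,-0.12,0,0,0]]]' && python3 -c "
from h import *
go((493.7,-344,260),85.8)"
```

```text
clock: 3.4
tcp_pos: [501.4, 347.0, 138.3]
eef_rot: [0.751, 0.66, 0.0, 0.0]
force: [-0.3, -0.0, 0.8]
finger_gap: 39.7
finger_force: 0.0
clock: 4.0
tcp_pos: [501.1, 347.0, 137.9]
eef_rot: [0.751, 0.661, 0.0, 0.0]
force: [0.7, -0.6, -0.2]
finger_gap: 9.9
finger_force: 20.0
clock: 4.8
tcp_pos: [501.8, 348.1, 260.7]
eef_rot: [0.751, 0.661, 0.002, 0.0]
force: [-0.0, 0.5, -1.0]
finger_gap: 9.8
finger_force: 20.0
at [501.8 348.1 260.7] t 4.8 | shift m [-0.6875  0.0799 -0.0012] turn deg [ 0.2  -0.18 -3.1 ]
```

```bash
python3 -m jog '[[[0.004,-0.01,0.001,0,0,0,0],[0.004,-0.03,0.003,0,0,0,0],[0.004,-0.06,0.007,0,0,0,0],[0.004,-0.09,0.01,0,0,0,-1],[0.004,-0.12,0.014,0,0,0,-1],[0.004,-0.155,0.018,0,0,0,-1],[0.004,-0.19,0.022,0,0,0,-2],[0.004,-0.225,0.026,0,0,0,-2],[0.004,-0.26,0.03,0,0,0,-2],[0.004,-0.295,0.034,0,0,0,-3],[0.004,-0.325,0.038,0,0,0,-3],[0.004,-0.35,0.041,0,0,0,-3]]]' && python3 -m jog '[[[0.004,-0.03,0.002,0,0,0,0],[0.004,-0.06,0.004,0,0,0,0],[0.004,-0.095,0.006,0,0,0,0],[0.004,-0.13,0.008,0,0,0,0],[0.004,-0.165,0.01,0,0,0,0],[0.004,-0.2,0.012,0,0,0,0],[0.004,-0.235,0.014,0,0,0,0],[0.004,-0.27,0.016,0,0,0,0],[0.004,-0.3,0.018,0,0,0,0],[0.004,-0.32,0.02,0,0,0,0],[0.004,-0.335,0.02,0,0,0,0],[0.004,-0.335,0.02,0,0,0,0]]]' && python3 -m jog '[[[0.004,0,0,0,0,0,0],[0.004,0,0,0,0,0,0]]]' && python3 - <<'E'
from h import *
go((493.7,-344,222),85.8)
p,d=snap('top','t2'); a=p[170:250,310:420,::-1]; ps,ds=snap('side','s2'); b=ps[70:180,230:320,::-1]
cv2.imwrite('pics/c3.png',np.hstack([cv2.resize(a,(440,400)),cv2.resize(b,(330,400))]))
E
```

```text
clock: 6.0
tcp_pos: [495.7, -8.3, 256.5]
eef_rot: [0.734, 0.679, -0.001, -0.001]
force: [-0.3, 0.1, -1.1]
finger_gap: 9.8
finger_force: 20.0
clock: 7.2
tcp_pos: [491.0, -342.5, 257.0]
eef_rot: [0.734, 0.679, -0.0, -0.0]
force: [-0.0, 0.7, -1.0]
finger_gap: 9.8
finger_force: 20.0
clock: 7.4
tcp_pos: [492.4, -339.0, 257.8]
eef_rot: [0.732, 0.681, 0.0, -0.0]
force: [-0.4, 0.1, -1.3]
finger_gap: 9.8
finger_force: 20.0
at [ 492.4 -339.   257.8] t 7.4 | shift m [-0.0049  0.0016  0.0357] turn deg [ 0.   -0.05  0.04]
```

View pics/c3.png

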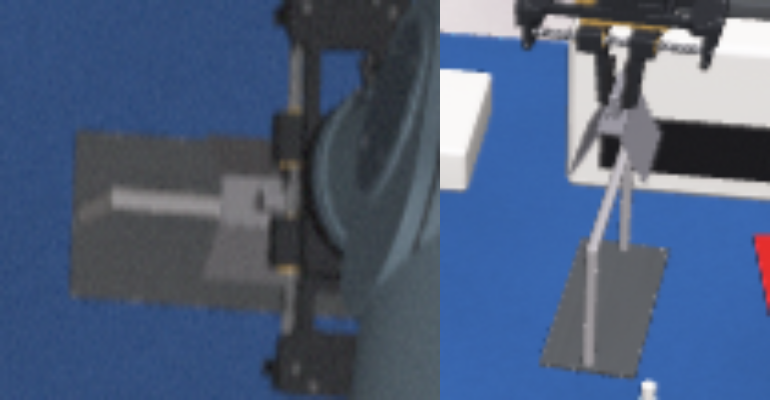

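The cover hangs straight from the fingers, above and square to the bar (left crop: bar at (165,200), cover at (250,200)). Now I'll lower it.

```bash
python3 -m jog '[[[0.004,-0.002,0.0016,0.01,0,0,0],[0.004,-0.005,0.0016,0.03,0,0,0],[0.004,-0.005,0.0016,0.05,0,0,0],[0.004,-0.005,0.0016,0.068,0,0,0],[0.004,-0.005,0.0016,0.08,0,0,0],[0.004,-0.005,0.0016,0.087,0,0,0],[0.004,-0.005,0.0016,0.087,0,0,0],[0.004,-0.005,0.0016,0.087,0,0,0]]]' && python3 -m jog '[[[0.004,0,0,0.002,0,0,0],[0.004,0,0,0.004,0,0,0],[0.004,0,0,0.006,0,0,0],[0.004,0,0,0.006,0,0,0]]]'; python3 -c "
from h import *
go((493.7,-344,163),85.8)"
```

```text
clock: 8.3
tcp_pos: [493.6, -346.2, 171.2]
eef_rot: [0.733, 0.68, 0.0, 0.0]
force: [0.2, -0.1, -0.5]
finger_gap: 9.9
finger_force: 20.0
clock: 8.7
tcp_pos: [493.0, -346.0, 164.5]
eef_rot: [0.733, 0.68, -0.0, -0.0]
force: [1.0, 0.7, -0.9]
finger_gap: 9.9
finger_force: 20.0
at [ 493.  -346.   164.5] t 8.7 | shift m [0.002  0.0006 0.0015] turn deg [-0.02 -0.01 -0.1 ]
```

```bash
python3 -m jog '[[[0.004,0,0.0006,0.0015,0,0,0],[0.004,0,0.0006,0.0025,0,0,0],[0.004,0,0.0006,0.0025,0,0,0]]]'; python3 -c "
from h import *
go((493.7,-344,163),85.8)"
```

```text
clock: 9.0
tcp_pos: [493.9, -346.2, 163.1]
eef_rot: [0.733, 0.68, -0.0, 0.0]
force: [-3.1, 0.8, 6.5]
finger_gap: 9.8
finger_force: 20.0
at [ 493.9 -346.2  163.1] t 9.0 | shift m [ 0.0022 -0.0004  0.0001] turn deg [ 0.01  0.03 -0.11]
```

Contact is at the expected height. I'll release, rise and check.

```bash
python3 -m jog '[[[0.012,0,0,-0.001,0,0,0],[0.02,0,0,-0.001,0,0,0],[0.03,0,0,-0.001,0,0,0],[0.03,0,0,-0.001,0,0,0],[0.03,0,0,-0.015,0,0,0],[0.03,0,0,-0.04,0,0,0],[0.03,0,0,-0.07,0,0,0],[0.03,0,0,-0.1,0,0,0]]]' && python3 -m jog '[[[0.06,0.03,0,-0.03,0,0,0],[0.06,0.07,0,-0.04,0,0,0],[0.06,0.11,0,-0.04,0,0,0],[0.06,0.15,0,-0.04,0,0,0],[0.06,0.19,0,-0.04,0,0,0],[0.06,0.23,0,-0.04,0,0,0],[0.06,0.27,0,-0.04,0,0,0],[0.06,0.3,0,-0.04,0,0,0]]]' && python3 - <<'E'
from h import *
ps,ds=snap('side','s3'); b=ps[70:180,230:320,::-1]
p,d=snap('top','t3'); a=p[170:250,310:420,::-1]
cv2.imwrite('pics/c4.png',np.hstack([cv2.resize(a,(440,400)),cv2.resize(b,(330,400))]))
for n,dd in(('top',d),('side',ds)):
    W=world(n,dd);m=(dd>0)&(abs(W[...,0]-494)<60)&(abs(W[...,1]+344)<70)&(W[...,2]>162)&(W[...,2]<200)
    q=W[m];print(n,m.sum(),q.mean(0).round(1),np.percentile(q[:,2],95).round(1))
# slope/insert targets
nn=np.array([.045,.498,.866]);nn/=np.linalg.norm(nn)
top=np.array([617.3,50.3,93.0])
go(top+nn*60,85.5,nn); print('final tcp',(top-24*nn).round(1))
E
```

```text
clock: 9.8
tcp_pos: [493.7, -346.0, 264.2]
eef_rot: [0.733, 0.68, 0.0, 0.0]
force: [0.2, -0.6, -0.0]
finger_gap: 30.2
finger_force: 0.0
clock: 10.6
tcp_pos: [516.3, -43.9, 303.5]
eef_rot: [0.732, 0.681, 0.001, 0.0]
force: [-0.0, -0.7, 0.2]
finger_gap: 60.0
finger_force: 0.0
top 122 [ 491.2 -344.2  176.8] 188.2<stdin>:7: RuntimeWarning: Mean of empty slice.
  ret = um.true_divide(
Traceback (most recent call last):
IndexError: index -1 is out of bounds for axis 0 with size 0
```

View pics/c4.png

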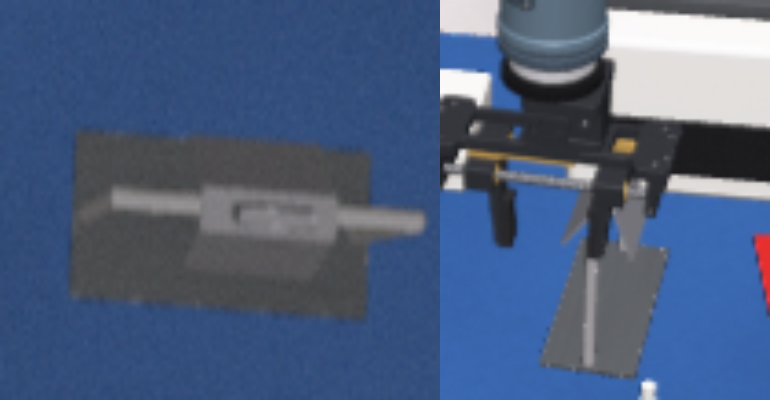

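The cover hangs astride the bar, centred (left crop: cover (268,212), bar ends at (115,198) and (425,222)). Next are the insert approach and the pocket, which is now uncovered.

```bash
python3 - <<'E'
from h import *
p=np.load('pics/t3.npz')['p'];ps=np.load('pics/s3.npz')['p']
a=p[190:250,95:165,::-1]; b=ps[255:345,200:305,::-1]
cv2.imwrite('pics/c5.png',np.vstack([cv2.resize(a,(700,600),interpolation=cv2.INTER_CUBIC)]))
nn=np.array([.045,.498,.866]);nn/=np.linalg.norm(nn)
top=np.array([617.3,50.3,93.0])
go(top+nn*60,85.5,nn); print('final tcp',(top-24*nn).round(1))
E
```

```text
at [516.6 -41.5 303.6] t 10.7 | shift m [0.128  0.0948 0.1591] turn deg [  0.64 -30.1    0.51]
final tcp [616.2  38.3  72.2]
```

View pics/c5.png

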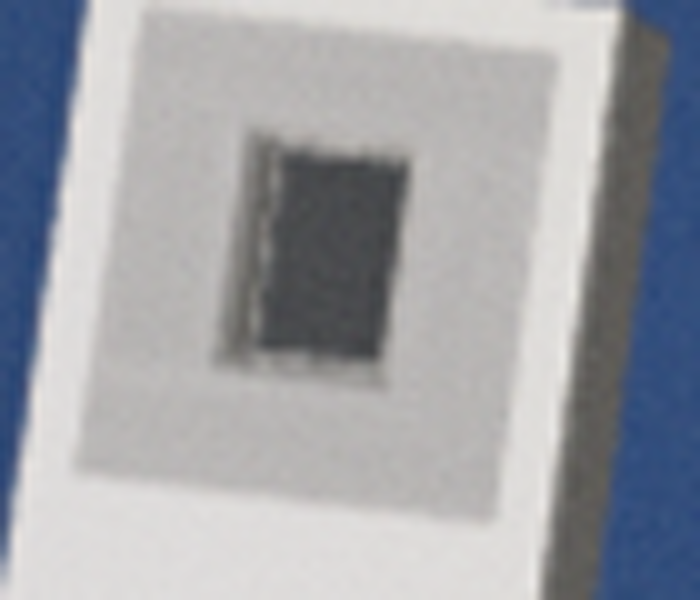

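```bash
python3 -m jog '[[[0.06,0.025,0.02,0,0,-4,0],[0.06,0.06,0.04,0,0,-10,0],[0.06,0.09,0.06,0,0,-16,0],[0.06,0.11,0.08,0.02,0.3,-22,0.3],[0.06,0.12,0.09,0.05,0.6,-28,0.5],[0.06,0.128,0.0948,0.08,0.64,-30.1,0.5],[0.06,0.128,0.0948,0.11,0.64,-30.1,0.5],[0.06,0.128,0.0948,0.14,0.64,-30.1,0.5],[0.06,0.128,0.0948,0.159,0.64,-30.1,0.5],[0.06,0.128,0.0948,0.159,0.64,-30.1,0.5],[0.06,0.128,0.0948,0.159,0.64,-30.1,0.5]]]' && python3 - <<'E'
from h import *
nn=np.array([.045,.498,.866]);nn/=np.linalg.norm(nn)
top=np.array([617.3,50.3,93.0])
go(top-24*nn,85.5,nn)
xy=np.array([(248,133),(217,365),(385,388),(412,155)],float)
M=rayplane('top',np.array([95,190])+(xy+.5)/10-.5,[0,0,80],[0,0,1])
e=np.roll(M,-1,0)-M
print('mouth c',M.mean(0).round(1),np.linalg.norm(e,axis=1).round(1),np.degrees(np.arctan2(e[:,1],e[:,0])).round(1))
E
```

```text
clock: 11.8
tcp_pos: [621.0, 73.2, 144.3]
eef_rot: [0.711, 0.653, -0.194, 0.173]
force: [0.3, -0.5, 1.0]
finger_gap: 59.9
finger_force: 0.0
at [621.   73.2 144.3] t 11.8 | shift m [ 0.0058 -0.0012  0.08  ] turn deg [-0.29  0.1  -0.41]
mouth c [498.2 342.   80. ] [66.  47.9 66.1 47. ] [173.  -98.6  -6.2  81.6]
```

```bash
python3 -m jog '[[[0.06,0.006,-0.001,0,0,0,0],[0.06,0.006,-0.001,0.02,0,0,0],[0.06,0.006,-0.001,0.04,0,0,0],[0.06,0.006,-0.001,0.04,0,0,0],[0.06,0.006,-0.001,0.04,0,0,0]]]' && python3 - <<'E'
from h import *
nn=np.array([.045,.498,.866]);nn/=np.linalg.norm(nn)
top=np.array([617.3,50.3,93.0])
go(top-24*nn,85.5,nn)
ps,_=snap('side','s6'); a=ps[165:245,195:285,::-1]; p,_=snap('top','t6'); b=p[150:225,205:280,::-1]
cv2.imwrite('pics/c6.png',np.hstack([cv2.resize(a,(450,400)),cv2.resize(b,(350,400))]))
E
```

```text
clock: 12.3
tcp_pos: [618.3, 59.4, 106.7]
eef_rot: [0.711, 0.653, -0.194, 0.173]
force: [-0.5, 0.1, -0.6]
finger_gap: 59.9
finger_force: 0.0
at [618.3  59.4 106.7] t 12.3 | shift m [-0.0011  0.      0.0405] turn deg [-0.26  0.06 -0.37]
```

View pics/c6.png

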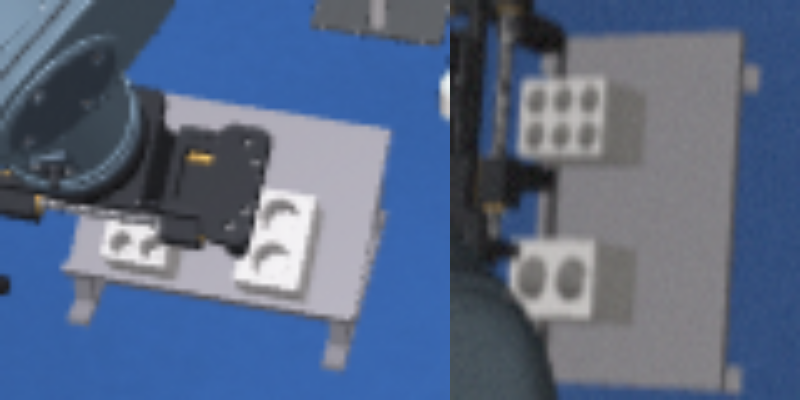

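The fingers straddle the six-well insert (side crop (140,240); top crop (565,118)), and the near finger lies between the two inserts. I'll descend, close and lift along the insert's axis.

```bash
python3 -m jog '[[[0.06,-0.001,0,0.015,0,0,0],[0.06,-0.001,0,0.03,0,0,0],[0.06,-0.001,0,0.04,0,0,0],[0.06,-0.001,0,0.0405,0,0,0],[0.06,-0.001,0,0.0405,0,0,0]]]' && python3 -m jog '[[[0.045,0,0,0,0,0,0],[0.04,0,0,0,0,0,0],[0.034,0,0,0,0,0,0],[0.034,0,0,0,0,0,0],[0.034,0,0,0,0,0,0]]]' 40; python3 -c "
from h import *
go((616.2,38.3,72.2),85.5,(.045,.498,.866))"
```

```text
clock: 12.9
tcp_pos: [615.4, 37.6, 70.6]
eef_rot: [0.711, 0.654, -0.195, 0.172]
force: [0.2, 0.9, -0.4]
finger_gap: 60.0
finger_force: 0.0
clock: 13.4
tcp_pos: [616.1, 38.3, 71.4]
eef_rot: [0.711, 0.654, -0.194, 0.173]
force: [0.6, 0.9, 1.2]
finger_gap: 39.5
finger_force: 40.0
at [616.1  38.3  71.4] t 13.4 | shift m [-0.0004  0.0001 -0.0007] turn deg [-0.25  0.07 -0.33]
```

```bash
python3 -m jog '[[[0.034,0,0,-0.005,0,0,0],[0.034,0,0,-0.015,0,0,0],[0.034,0,0,-0.03,0,0,0],[0.034,0,0,-0.05,0,0,0],[0.034,0,0,-0.07,0,0,0],[0.034,0,0,-0.09,0,0,0],[0.034,0,0,-0.11,0,0,0],[0.034,0,0,-0.12,0,0,0],[0.034,0,0,-0.12,0,0,0]]]' && python3 -c "
from h import *
go((560,200,230),129,(0,0,1))
go((499,341,230),172.6,(0,0,1))"
```

```text
clock: 14.3
tcp_pos: [622.4, 99.6, 176.5]
eef_rot: [0.711, 0.654, -0.192, 0.173]
force: [0.2, 0.2, -3.6]
finger_gap: 39.5
finger_force: 40.0
at [622.4  99.6 176.5] t 14.3 | shift m [ 0.0556 -0.071  -0.0933] turn deg [-11.79  28.35 -42.74]
at [622.4  99.6 176.5] t 14.3 | shift m [ 0.173  -0.1437 -0.1606] turn deg [-23.1   23.6  -85.19]
```

```bash
python3 -m jog '[[[0.034,0.004,-0.005,-0.007,-0.8,2,-3],[0.034,0.009,-0.012,-0.015,-2,5,-7.5],[0.034,0.016,-0.02,-0.027,-3.4,8.1,-12.2],[0.034,0.023,-0.03,-0.04,-5,12.1,-18.2],[0.034,0.031,-0.04,-0.052,-6.6,15.9,-24],[0.034,0.039,-0.05,-0.065,-8.3,19.8,-29.9],[0.034,0.046,-0.059,-0.078,-9.8,23.6,-35.6],[0.034,0.052,-0.066,-0.087,-11,26.5,-40],[0.034,0.0556,-0.071,-0.0933,-11.79,28.35,-42.74],[0.034,0.0556,-0.071,-0.0933,-11.79,28.35,-42.74]]]' && python3 -c "
from h import *
go((499,341,230),172.6,(0,0,1))"
```

```text
clock: 15.3
tcp_pos: [559.3, 196.8, 227.8]
eef_rot: [0.432, 0.902, -0.002, -0.001]
force: [-0.6, -0.7, -3.3]
finger_gap: 39.9
finger_force: 40.0
at [559.3 196.8 227.8] t 15.3 | shift m [ 0.1501  0.0435 -0.0024] turn deg [ -0.26  -0.11 -43.75]
```

```bash
python3 -m jog '[[[0.034,0.008,0.002,0,0,0,-2.5],[0.034,0.024,0.007,0,0,0,-7],[0.034,0.044,0.013,0,0,0,-13],[0.034,0.065,0.019,0,0,0,-19],[0.034,0.086,0.025,0,0,0,-25],[0.034,0.107,0.031,0,0,0,-31],[0.034,0.128,0.037,0,0,0,-37],[0.034,0.142,0.041,0,0,0,-41.5],[0.034,0.15,0.0435,0,-0.2,0,-43.7],[0.034,0.15,0.0435,0,-0.2,0,-43.7],[0.034,0.15,0.0435,0,-0.2,0,-43.7]]]' && python3 - <<'E'
from h import *
go((499,341,165),172.6)
ps,ds=snap('side','s7'); a=ps[230:350,190:310,::-1]; p,d=snap('top','t7'); b=p[170:260,85:175,::-1]
cv2.imwrite('pics/c7.png',np.hstack([cv2.resize(a,(400,400)),cv2.resize(b,(400,400))]))
E
```

```text
clock: 16.4
tcp_pos: [499.6, 341.7, 227.8]
eef_rot: [0.065, 0.998, -0.0, -0.0]
force: [-0.3, -1.0, -2.9]
finger_gap: 39.7
finger_force: 40.0
at [499.6 341.7 227.8] t 16.4 | shift m [ 0.0004 -0.0007  0.0628] turn deg [-0.03 -0.04 -0.08]
```

View pics/c7.png

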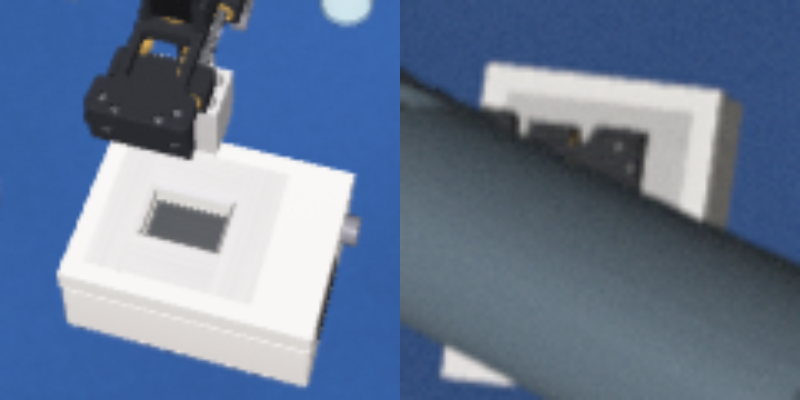

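The insert is held upright and square above the clear pocket (side crop pocket at (187,222)). I'll cross-check the mouth from the side view while descending.

```bash
python3 -m jog '[[[0.034,0,-0.0005,0.015,0,0,0],[0.034,0,-0.0005,0.04,0,0,0],[0.034,0,-0.0005,0.065,0,0,0],[0.034,0,-0.0005,0.09,0,0,0],[0.034,0,-0.0005,0.105,0,0,0],[0.034,0,-0.0005,0.113,0,0,0],[0.034,0,-0.0005,0.113,0,0,0],[0.034,0,-0.0005,0.113,0,0,0]]]'; python3 - <<'E'
from h import *
xy=np.array([(152,190),(236,206),(221,255),(137,235)],float)
M=rayplane('side',np.array([190,230])+(xy+.5)/(10/3)-.5,[0,0,80],[0,0,1])
e=np.roll(M,-1,0)-M
print('mouth c',M.mean(0).round(1),np.linalg.norm(e,axis=1).round(1),np.degrees(np.arctan2(e[:,1],e[:,0])).round(1))
go((499,341,83.5),172.6)
p,d=snap('side','s8');cv2.imwrite('pics/c8.png',cv2.resize(p[250:330,200:300,::-1],(750,600),interpolation=cv2.INTER_CUBIC))
E
```

```text
clock: 17.3
tcp_pos: [499.5, 342.5, 115.9]
eef_rot: [0.064, 0.998, 0.001, -0.0]
force: [0.4, 0.5, -2.2]
finger_gap: 39.9
finger_force: 40.0
mouth c [495.4 347.5  80. ] [68.8 45.2 67.8 42.1] [175.9  83.   -6.6 -95.8]
at [499.5 342.5 115.9] t 17.3 | shift m [ 0.0003 -0.0016  0.0324] turn deg [ 0.11 -0.01  0.  ]
```

View pics/c8.png

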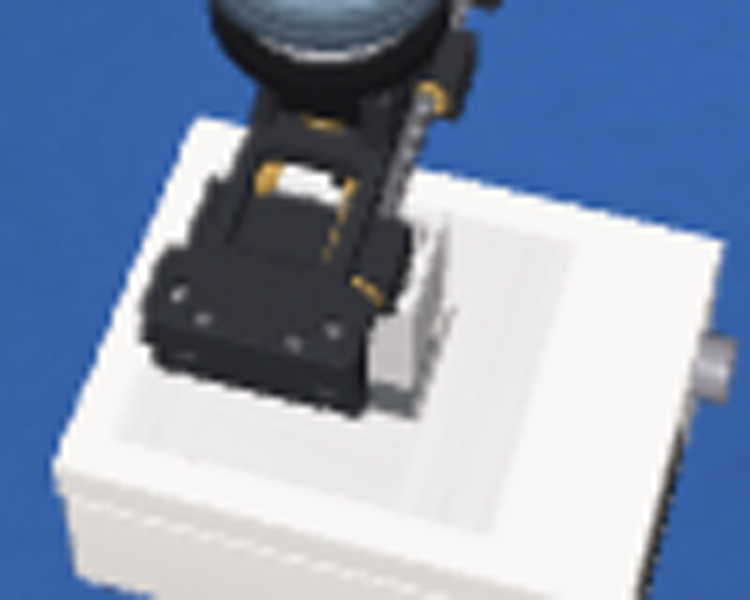

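The insert sits just above the mouth, with its right lower corner at (412,388) and the mouth corner at (418,415). I'll lower it gently, reading forces.

```bash
python3 -m jog '[[[0.034,0.0005,-0.0008,0.004,0,0,0],[0.034,0.0005,-0.0008,0.008,0,0,0],[0.034,0.0005,-0.0008,0.01,0,0,0],[0.034,0.0005,-0.0008,0.012,0,0,0],[0.034,0.0005,-0.0008,0.013,0,0,0],[0.034,0.0005,-0.0008,0.013,0,0,0]]]'; python3 -m jog '[[[0.034,0,0,0.001,0,0,0],[0.034,0,0,0.002,0,0,0],[0.034,0,0,0.003,0,0,0],[0.034,0,0,0.003,0,0,0]]]'; python3 -c "
from h import *
go((499,341,83.5),172.6);print(readout.get_obs()['ft_torque'])"
```

```text
clock: 17.95
tcp_pos: [498.4, 341.2, 102.0]
eef_rot: [0.064, 0.998, 0.0, -0.001]
force: [-0.2, -0.3, -2.7]
finger_gap: 39.7
finger_force: 40.0
clock: 18.35
tcp_pos: [499.3, 341.5, 99.7]
eef_rot: [0.065, 0.998, 0.001, 0.0]
force: [3.0, -0.4, 2.1]
finger_gap: 39.6
finger_force: 40.0
at [499.3 341.5  99.7] t 18.35 | shift m [ 0.0003 -0.0006  0.0162] turn deg [ 0.09  0.03 -0.01]
[-0.05229341 -0.39811799  0.07388261]
```

```bash
python3 -m jog '[[[0.034,-0.0015,0,0,0,0,0],[0.034,-0.0015,0,0.0015,0,0,0],[0.034,-0.0015,0,0.003,0,0,0],[0.034,-0.0015,0,0.003,0,0,0]]]'; python3 -c "
from h import *
go((499,341,83.5),172.6);print(readout.get_obs()['ft_torque'],readout.get_obs()['force'])"
```

```text
clock: 18.75
tcp_pos: [500.2, 340.8, 95.7]
eef_rot: [0.065, 0.998, 0.0, -0.0]
force: [2.6, -0.6, -4.2]
finger_gap: 39.5
finger_force: 40.0
at [500.2 340.8  95.7] t 18.75 | shift m [0.0012 0.0001 0.0122] turn deg [ 0.03 -0.05  0.  ]
[ 0.07336235 -0.69723729 -0.0103112 ] [ 2.60421295 -0.55720436 -4.21699239]
```

```bash
python3 -m jog '[[[0.034,-0.0006,0,0.001,0,0,0],[0.034,-0.0006,0,0.003,0,0,0],[0.034,-0.0006,0,0.005,0,0,0],[0.034,-0.0006,0,0.007,0,0,0],[0.034,-0.0006,0,0.009,0,0,0],[0.034,-0.0006,0,0.01,0,0,0],[0.034,-0.0006,0,0.01,0,0,0]]]'; python3 -m jog '[[[0.034,0,0,0.001,0,0,0],[0.034,0,0,0.002,0,0,0],[0.034,0,0,0.002,0,0,0]]]';python3 -c "
from h import *
go((499,341,83.5),172.6);print(readout.get_obs()['ft_torque'])"
```

```text
clock: 19.45
tcp_pos: [500.3, 341.0, 85.9]
eef_rot: [0.064, 0.998, 0.0, -0.001]
force: [-0.7, 0.6, -3.0]
finger_gap: 39.6
finger_force: 40.0
clock: 19.75
tcp_pos: [500.4, 341.0, 84.0]
eef_rot: [0.064, 0.998, 0.0, -0.001]
force: [0.5, -0.3, -2.6]
finger_gap: 40.0
finger_force: 40.0
at [500.4 341.   84. ] t 19.75 | shift m [ 0.0014 -0.0002  0.0005] turn deg [ 0.04 -0.07  0.02]
[ 0.00134216 -0.13988267  0.01956477]
```

Sliding freely. I'll lower it the last millimetre or so until it touches.

```bash
python3 -m jog '[[[0.034,0,0,0.0005,0,0,0],[0.034,0,0,0.001,0,0,0],[0.034,0,0,0.0015,0,0,0],[0.034,0,0,0.0015,0,0,0]]]'
```

```text
clock: 20.15
tcp_pos: [500.5, 341.1, 83.2]
eef_rot: [0.064, 0.998, 0.0, -0.0]
force: [-2.3, -1.6, 4.8]
finger_gap: 39.8
finger_force: 40.0
```

```bash
python3 -c "
from h import *
o=readout.get_obs();print(o['tcp_pos'],o['force'],o['ft_torque'])"
```

```text
[500.47405453 341.09632643  83.23576542] [-2.30150525 -1.64705748  4.82303545] [-0.50442536  0.31004945 -0.01953954]
```

The floor contact is at the expected height. I'll release and retreat.

```bash
python3 -m jog '[[[0.042,0,0,0,0,0,0],[0.048,0,0,0,0,0,0],[0.056,0,0,0,0,0,0],[0.056,0,0,0,0,0,0],[0.056,0,0,-0.015,0,0,0],[0.056,0,0,-0.04,0,0,0],[0.056,0,0,-0.08,0,0,0],[0.056,0,0,-0.12,0,0,0],[0.056,0,0,-0.16,0,0,0]]]' && python3 -m jog '[[[0.056,-0.04,0.03,0,0,0,0],[0.056,-0.05,0.08,0,0,0,0],[0.056,-0.06,0.13,0,0,0,0],[0.056,-0.06,0.18,0,0,0,0],[0.056,-0.06,0.23,0,0,0,0],[0.056,-0.06,0.28,0,0,0,0],[0.056,-0.06,0.3,0,0,0,0],[0.056,-0.06,0.3,0,0,0,0]]]'; python3 - <<'E'
from h import *
p,d=snap('top','t9');ps,ds=snap('side','s9')
a=cv2.resize(p[178:268,85:175,::-1],(400,400),interpolation=cv2.INTER_CUBIC);b=cv2.resize(ps[70:180,230:320,::-1],(330,400),interpolation=cv2.INTER_CUBIC)
cv2.imwrite('pics/c9.png',np.hstack([a,b]))
W=world('top',d)
m=(d>0)&(abs(W[...,0]-500)<50)&(abs(W[...,1]-341)<45)&(W[...,2]>100)&(W[...,2]<118)
q=W[m];print(m.sum(),np.median(q,0).round(1),np.percentile(q[:,2],[10,50,90]).round(1))
A=np.c_[q[:,:2]-q[:,:2].mean(0),np.ones(len(q))];print('slope',np.linalg.lstsq(A,q[:,2],rcond=None)[0].round(3),cv2.minAreaRect(q[:,:2].astype(np.float32)))
E
```

```text
clock: 21.05
tcp_pos: [500.3, 341.1, 245.4]
eef_rot: [0.064, 0.998, 0.001, -0.0]
force: [0.8, 0.7, -0.4]
finger_gap: 55.9
finger_force: 0.0
clock: 21.85
tcp_pos: [594.8, 635.2, 241.8]
eef_rot: [0.062, 0.998, 0.001, -0.002]
force: [-0.4, -0.4, -0.3]
finger_gap: 56.1
finger_force: 0.0
230 [498.  340.4 107.4] [103.5 107.4 111. ]
slope [-5.00000e-03 -6.00000e-03  1.07337e+02] ((497.6235046386719, 341.05804443359375), (41.62068176269531, 60.004756927490234), 82.90758514404297)
```

View pics/c9.png

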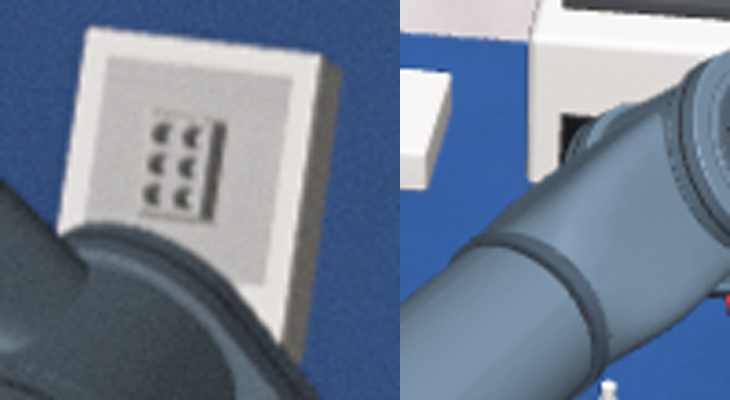

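The six-well insert sits flat in the pocket (crop (180,165)): top at 107.4 mm against 108 nominal, tilt about 0.01. I'll do a final numeric check of the cover, then hand in.

```bash
python3 -m jog '[[[0.056,0,0,0,0,0,0],[0.056,0,0,0,0,0,0],[0.056,0,0,0,0,0,0]]]' | head -1; python3 - <<'E'
from h import *
for t in('t3','t9'):
    d=np.load(f'pics/{t}.npz')['d'];W=world('top',d)
    m=(d>0)&(abs(W[...,0]-494)<40)&(abs(W[...,1]+344)<60)
    for lo,hi in((165,200),(90,150)):
        q=W[m&(W[...,2]>lo)&(W[...,2]<hi)];print(t,len(q),q.mean(0).round(1))
print(manip.hand_in())
E
```

```text
clock: 22.25
t3 93 [ 490.  -342.7  181.1]
t3 517 [ 497.  -346.3  129.7]
t9 90 [ 489.7 -343.8  181.6]
t9 506 [ 497.  -347.   129.2]
the job is handed in; nothing more can be done
None
```

The job is handed in at about 22 s: by my measurements the cover hangs astride the grey steel bar and the six-well insert sits flat and home in the heater's pocket, both let go; I made no final check of the bystanders, and the judge's result was not shown.

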